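# Dispense one humidifier disc into the cigar kit tray

## Robot

A 7-joint arm with a two-finger parallel gripper is mounted at the origin on the work surface. World frame = base frame: x ahead of the robot, y to its left, z up, the work surface at z = 0. Lengths are in m, angles in rad, forces in N, time in s.
With the tool pointing down it reaches from about 0.425 to 0.925 m from the base axis. Payload 6.8 kg.
Tool frame: the origin (TCP) lies at the very end of the fingers, on their centre line; the grasp point (between the pads) lies 19 mm behind it; z points along the fingers, y is the line along which they close (so a half turn about z gives the same grasp; the last joint's range is limited). The gripper opens to 85 mm and grips with 20 to 120 N. Pads are 22 mm wide; open, the fingers measure 114 mm over their backs; the gripper's body (76 mm by 85 mm) begins 54 mm behind the grasp point. The pads swing forward as they close: fully open they stand 13 mm farther back than shut.
Start: joints at [-1.427, 0.477, 0.022, 1.555, -0.011, 1.109, -0.083], TCP at [0.168, 0.654, 0.199] pointing down, gripper open.
Joint ranges: [-2.96, 2.96], [-0.34, 2.1], [-1.41, 1.46], [0.24, 2.44], [-1.37, 4.51], [0.17, 1.92], [-2.96, 2.96]. Speed limits (rad/s): [2.39, 2.39, 3.14, 3.14, 3.14, 3.14, 3.14].

## Interface

Orientations are given as a unit quaternion [x, y, z, w].
In Python, from bench import manip gives the robot as it stands.
- The arm moves only by the shell command python3 -m pendant 'ROWS' [FORCE]. ROWS is JSON, a list of rows, each a list of 7 numbers: the shift along the tool's x, y, z in units of 0.25 m (1.0 is 0.25 m), then the turn, a rotation vector about the tool's x, y, z in units of 360 degrees (1.0 is 360 degrees), then the opening, from 0 (shut) to 1 (fully open). In form: [[tx, ty, tz, wx, wy, wz, jaw], ...]. A call has 1 to 12 rows; each row is the pose to reach, as a shift and turn from the pose commanded when the call began, along the tool's axes at that moment, turning the shorter way round; what a row does not reach only later rows make up. A row lasts 1/8 s, in which the tool goes at most 62.5 mm and 10.7 degrees, less where a joint would pass 70% of its speed; a pose out of reach is approached as far as the arm can. A call with a number of a shift or a turn outside -1 to 1 is refused whole. A call with a gripper value outside its range is refused whole. The fingers move at their own pace and stop on an object; FORCE is the grip in N (left out, the last holds). Time passes only in rows, so rows that repeat a pose let the fingers close. It gives the time, the measured TCP pose, the force, the opening and the grip force at its end, in the units of the state.
- manip.read_state(): the state, without advancing time (a new reading comes with each control period).
- manip.get_image(name): name is "scene" or "side" or "wrist"; returns (picture, depth): 400x640x3 uint8, red, green, blue; 400x640 float32, m along the optical axis (not along the pixel's ray), 0 where there is no reading.
- manip.camera_model(name): a dict with "intrinsics" (3x3 intrinsics, pixels), "k1" (the pictures are not rectified: a ray, as slopes to the right and down, at radius r is drawn at 1 + k1 r^2 times it, then the intrinsics apply), "position" and "attitude" of the camera in the world; the wrist camera has in their place "hand_eye" (4x4, takes a point from camera to tool coordinates, whose origin is the TCP and whose axes are the flange's). Camera axes: x right, y down, z forward; pixel columns grow to the right and rows downward; lengths in m; the calibration is good to about 2 mm. A picture is of the moment at which its call begins: read the wrist's pose just before it. camera_model takes no time and is no camera call.
- manip.sign_off(): hands the job in; it is judged then, once.
The state is a dict: "t": time; "qpos": joint angles; "joint_vel": joint speeds; "effort": joint torques, N m; "tcp_pos": TCP position; "tcp_rot": TCP orientation; "contact_force": force on the tool from outside, world axes, zero at the start; "moment": the same for the moment, N m; "finger_gap": finger opening in m; "finger_force": force on a finger pad.
Only numpy, scipy, OpenCV 4.12 (cv2) and the standard library are available. Lean on these libraries where they do the work, as an engineer would, in place of code of your own. Each camera call takes 0.05 s, during which the arm holds its last target. There are 200 camera calls.

## Task

Press the dispenser's red plunger all the way down once and let it come back up, so that a single humidifier disc comes out on the apron. Then, with the fingertips, push that disc along the bench through the open front of the cedar tray until it lies flat and wholly inside the tray's front bay. Do not pick the disc up, leave the other discs in the dispenser, and do not disturb the other things on the bench.

Things in the scene. Friction and masses are not known exactly. Their poses are not given: they have to be found in the camera images.
- dispenser: Disc dispenser, screwed down. Origin: on the bench under the axis of its clear disc magazine; -x points out of the delivery mouth, z up. Steel base plate 3 mm thick, x -115 to 120 mm, y -40 to 40 mm; from x -115 to -28 mm it is a flat open apron. Behind the magazine a green housing (x 36 to 110 mm, y -33 to 33 mm, 55 mm high) carries the red plunger at x = 72 mm, y = 0.
- magazine (a point): Centre of the top rim of the clear upright magazine tube on the dispenser's axis, 60 mm above the bench: outside diameter 55 mm, from 18.5 to 60 mm high, on side walls at y = 23.5 to 30 mm either side (x -26 to 36 mm). Each full press makes a slide push the lowest disc about 73 mm forward (-x) under the tube onto the apron; when the plunger is let up the slide returns and the next disc drops.
- plunger_top (a point): Centre of the flat top of the red mushroom knob of the plunger (knob 36 mm across, 12 mm thick); its top stands 105 mm above the bench when up and moves straight down 26 mm.
- plunger (a joint): Plunger travel in m: 0 = up (at rest), 0.026 = fully down. Sprung: about 3 N to start it, 8 N to hold it at the bottom; it comes back up by itself when let go, and drives the slide (3 mm per mm).
- mouth (a point): Middle of the apron, on the steel plate 3 mm above the bench: about where the centre of a disc's underside stands after a full slow press. Axes as the dispenser's.
- disc_1: Round humidifier disc for a cigar box, white plastic with a green perforated top, 44 mm across, 12 mm thick, 16 to 30 g. Origin: centre of its underside, z up. The lowest disc in the magazine at the start, on the dispenser's plate (3 mm above the bench): the one that comes out at the first press.
- disc_2: Round humidifier disc for a cigar box, white plastic with a green perforated top, 44 mm across, 12 mm thick, 16 to 30 g. Origin: centre of its underside, z up. At the start second from below in the magazine.
- disc_3: Round humidifier disc for a cigar box, white plastic with a green perforated top, 44 mm across, 12 mm thick, 16 to 30 g. Origin: centre of its underside, z up. At the start third from below in the magazine.
- disc_4: Round humidifier disc for a cigar box, white plastic with a green perforated top, 44 mm across, 12 mm thick, 16 to 30 g. Origin: centre of its underside, z up. At the start on top of the stack in the magazine.
- tray: Cedar kit tray, fixed, walls 12 mm thick, 22 mm high. Origin: on the bench at the middle of its front bay, which is 116 mm wide (y -58 to 58 mm), 80 mm deep (x -40 to 40 mm), lined with felt at bench level (no step) and open on its -x side, towards the robot; x points into the bay, z up. Behind its rear wall (x 40 to 52 mm) a closed bay holds a bundle of cigars; the tray ends at x = 154 mm.
- tray_mouth (a point): Middle of the front bay's open side, on the bench; axes as the tray's.
- cigar_bundle: Bundle of five short brown cigars side by side, 105 x 81 x 16 mm, lying in the tray's rear bay. Origin: centre of its underside.
- gum_pot: Amber glass pot with brass lid, 48 mm across, 60 mm high, standing upright. Origin: centre of its underside.
- chaveta: Flat steel crescent-shaped rolling knife, 62 x 120 x 5 mm, lying on the bench. Origin: underside, near its middle.
- tube_1: Aluminium cigar tube standing upright, 22 mm across, 120 mm high, red band. Origin: centre of its underside.
- tube_2: Aluminium cigar tube standing upright, as tube_1.
- ring_gauge: Pale wooden gauge board with four dark round holes, 60 x 160 x 8 mm, lying flat. Origin: centre of its underside.
- cedar_box: Closed cedar cigar box, 112 x 152 x 45 mm, green band. Origin: centre of its underside.
- band_tin: Round brass tin, 68 mm across, 30 mm high. Origin: centre of its underside.
Things that resemble listed ones, but are neither listed nor needed, are in the scene too. What is shaped like the dispenser but pink or purple is not meant.

How it is judged:
By the outcome, as a careful person would: the job done as asked, in the order asked, and still so for the second after the job is handed in, with the robot touching nothing.
It also fails if it takes over 67 s, if anything falls off the work surface, if the arm or the gripper's body presses on something with over 40 N, if the wrist force passes 120 N, or if a joint passes its speed limit or range.

## Working session

There is one attempt and no reset: what is moved stays moved. The work goes in short steps, Python scripts to look and compute and a shell command to move; the robot and the scene stay as the last step left them, time stands still between calls to the robot, and variables do not carry over. Pictures are saved under pics/ and viewed, at most 10 in all, crops included, and the job is handed in when it is done.

```bash
mkdir -p pics; cat > h.py <<'E'
import numpy as np,cv2
from bench import manip
from scipy.spatial.transform import Rotation as R
def cam(n,st=None):
    m=manip.camera_model(n);K=np.array(m["intrinsics"]);k=m["k1"]
    if n=="wrist":
        st=st or manip.read_state();T=np.eye(4);T[:3,:3]=R.from_quat(st["tcp_rot"]).as_matrix();T[:3,3]=st["tcp_pos"]
        T=T@np.array(m["hand_eye"])
        return K,k,T[:3,:3],T[:3,3]
    a=np.array(m["attitude"]);Rm=a if a.shape==(3,3) else R.from_quat(a).as_matrix()
    return K,k,Rm,np.array(m["position"])
def ray(c,u,v):
    K,k,Rm,p=c
    q=cv2.undistortPoints(np.array([[[u,v]]],float),K,np.array([k,0,0,0.]))[0,0] if k==0 else None
    x=(u-K[0,2])/K[0,0];y=(v-K[1,2])/K[1,1];a,b=x,y
    for _ in range(20):
        s=1+k*(a*a+b*b);a,b=x/s,y/s
    return p,Rm@np.array([a,b,1.])
def onz(c,u,v,z):
    p,d=ray(c,u,v);return p+d*(z-p[2])/d[2]
def pt(c,u,v,dep):
    p,d=ray(c,u,v);return p+d*dep
def proj(c,P):
    K,k,Rm,p=c;q=Rm.T@(np.array(P)-p);a,b=q[:2]/q[2];s=1+k*(a*a+b*b)
    return K[0,0]*a*s+K[0,2],K[1,1]*b*s+K[1,2]
def tool(P,st=None):
    st=st or manip.read_state();return R.from_quat(st["tcp_rot"]).as_matrix().T@(np.array(P)-st["tcp_pos"])/0.25
def cap(n,f):
    st=manip.read_state();i,d=manip.get_image(n);np.savez(f"pics/{f}.npz",i=i,d=d);cv2.imwrite(f"pics/{f}.png",i[:,:,::-1]);return i,d,cam(n,st)
E
python3 - <<'E'
from h import *
print(manip.camera_model("scene"));print(manip.camera_model("wrist"));s=manip.read_state();print(s)
for n in("scene","side"): cap(n,n+"0")
E
```

```text
{'intrinsics': array([[369.14756924,   0.        , 315.06311879],
       [  0.        , 369.14756924, 206.68615384],
       [  0.        ,   0.        ,   1.        ]]), 'k1': -0.009442628850996079, 'position': array([0.9092105 , 0.58083453, 0.62626811]), 'attitude': array([ 0.2933258 ,  0.84300233, -0.42564737, -0.14876612])}
{'intrinsics': array([[336.5190719 ,   0.        , 320.67894118],
       [  0.        , 336.5190719 , 200.24798859],
       [  0.        ,   0.        ,   1.        ]]), 'k1': 0.014219105399530692, 'hand_eye': array([[ 1.48184748e-03, -9.58627978e-01, -2.84658046e-01,
         7.27761936e-02],
       [ 9.99998200e-01,  1.08312775e-03,  1.55810895e-03,
        -6.97074705e-04],
       [-1.18532580e-03, -2.84659842e-01,  9.58627858e-01,
        -1.74480612e-01],
       [ 0.00000000e+00,  0.00000000e+00,  0.00000000e+00,
         1.00000000e+00]])}
{'t': 0.0, 'qpos': array([-1.42708578,  0.47781834,  0.02236454,  1.55647045, -0.01147643,
        1.10928698, -0.08306906]), 'joint_vel': array([-1.34208415e-03, -8.78177653e-04, -4.58868989e-04,  3.42774631e-04,
        2.56279095e-04, -6.42308495e-04, -9.55075444e-05]), 'effort': array([-7.90620452e-04, -5.96460450e+01,  1.60742920e+00, -2.81185806e+01,
        1.23997981e-02,  9.38919053e-03, -1.04335842e-05]), 'tcp_pos': array([0.16805964, 0.65306356, 0.19770601]), 'tcp_rot': array([ 1.25552586e-01,  9.92086533e-01, -9.26808206e-04, -3.10693253e-05]), 'contact_force': array([0.18266502, 0.93533788, 0.32614596]), 'moment': array([ 0.01649417,  0.01438891, -0.02020664]), 'finger_force': 0.0, 'finger_gap': 0.08541988292521964}
```

View pics/scene0.png

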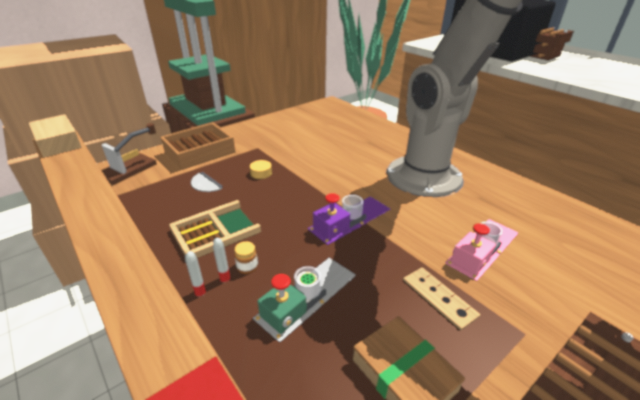

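View pics/side0.png

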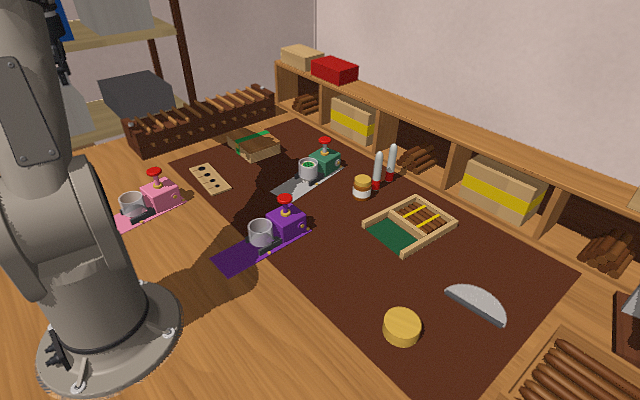

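The scene view shows the green dispenser with its knob at (281,282), tube rim at (307,277) and apron end near (345,268). The felt bay is at (237,221), with the pot at (245,256) and the tubes at (195,272) and (221,260). In the side view the knob is at (324,142) and the felt at (395,235).

```bash
cat > m.py <<'E'
from h import *
def blob(i,lo,hi,near,r):
    h=cv2.cvtColor(i,cv2.COLOR_RGB2HSV);m=cv2.inRange(h,lo,hi);w=np.zeros_like(m);cv2.circle(w,near,r,255,-1);m&=w
    n,l,s,c=cv2.connectedComponentsWithStats(m);
    if n<2: return None
    k=1+np.argmax(s[1:,4]);return (l==k).astype(np.uint8),c[k],s[k]
E
python3 - <<'E'
from m import *
for n,kn,fe in(("scene",(281,282),(237,221)),("side",(324,142),(395,235))):
    z=np.load(f"pics/{n}0.npz");i,d=z["i"],z["d"];c=cam(n)
    # image of base & cam check
    h=cv2.cvtColor(i,cv2.COLOR_RGB2HSV)
    m1=cv2.inRange(h,(0,150,90),(6,255,255))|cv2.inRange(h,(172,150,90),(180,255,255));w=np.zeros_like(m1);cv2.circle(w,kn,14,255,-1);m1&=w
    v,u=np.nonzero(m1);print(n,"knob px",u.mean(),v.mean(),len(u),"z.1 ->",onz(c,u.mean(),v.mean(),.1),"depth",pt(c,u.mean(),v.mean(),np.median(d[m1>0])))
    b,cc,s=blob(i,(60,80,20),(95,255,255),fe,35);cnt=max(cv2.findContours(b,0,2)[0],key=cv2.contourArea)
    q=cv2.approxPolyDP(cnt,0.04*cv2.arcLength(cnt,True),True)[:,0];print("felt",cc,s)
    for p in q: print(p,onz(c,*map(float,p),0),pt(c,*map(float,p),d[p[1],p[0]]))
    print("proj base",proj(c,(0,0,0)),"cam",c[3])
E
```

```text
scene knob px 280.42164179104475 280.5186567164179 268 z.1 -> [0.6627749  0.16547917 0.1       ] depth [0.66492963 0.16911087 0.10460147]
felt [234.68384075 220.53395785] [219 210  33  22 427]
[251 223] [ 0.56258871 -0.13348957  0.        ] [ 5.62730785e-01 -1.33196767e-01  2.56705587e-04]
[239 210] [ 0.55932143 -0.20531716  0.        ] [ 0.56065412 -0.20232278  0.00238539]
[219 217] [ 0.61834666 -0.21103238  0.        ] [ 0.61943248 -0.20807626  0.00233792]
[229 231] [ 0.62500043 -0.14024415  0.        ] [ 0.62456163 -0.14135744 -0.00096691]
proj base (np.float64(423.59102809125574), np.float64(175.5109185493435)) cam [0.9092105  0.58083453 0.62626811]
side knob px 324.3333333333333 139.6551724137931 87 z.1 -> [0.66310664 0.1693659  0.1       ] depth [0.65931635 0.16522553 0.10305847]
felt [391.31356899 235.04332953] [366 218  51  38 877]
[366 229] [ 0.56424133 -0.09995662  0.        ] [ 0.56503251 -0.09931757 -0.0008894 ]
[398 255] [ 0.55546981 -0.20827008  0.        ] [ 5.55203934e-01 -2.08436595e-01  3.03576538e-04]
[416 240] [ 0.62729357 -0.20366815  0.        ] [ 6.26683221e-01 -2.04011273e-01  6.17423416e-04]
[387 218] [ 0.63620651 -0.10526101  0.        ] [ 6.36331322e-01 -1.05172595e-01 -1.24492893e-04]
proj base (np.float64(114.0631257501042), np.float64(333.2365467490319)) cam [-0.00250242 -0.55771962  0.6370956 ]
```

```bash
cat > ortho.py <<'E'
from h import *
def ortho(items,x0,x1,y0,y1,s=.001):
    W,H=int((y1-y0)/s),int((x1-x0)/s);o=np.zeros((H,W,3),np.uint8);zz=np.full((H,W),-1.)
    for i,d,c in items:
        K,k,Rm,p=c
        i=cv2.resize(i,None,fx=2,fy=2,interpolation=0);d=cv2.resize(d,None,fx=2,fy=2,interpolation=0)
        v,u=np.mgrid[0:d.shape[0],0:d.shape[1]];x=((u-.5)/2-K[0,2])/K[0,0];y=((v-.5)/2-K[1,2])/K[1,1];a,b=x,y
        for _ in range(5):
            q=1+k*(a*a+b*b);a,b=x/q,y/q
        P=np.stack([a*d,b*d,d],-1)@Rm.T+p;ok=(d>0)&(P[...,2]>-.01)&(P[...,2]<.15)
        P=P[ok];C=i[ok];I=np.argsort(P[:,2]);P=P[I];C=C[I]
        r=((x1-P[:,0])/s).astype(int);q=((y1-P[:,1])/s).astype(int);g=(r>=0)&(r<H)&(q>=0)&(q<W)
        r,q,C,Z=r[g],q[g],C[g],P[g,2]
        hi=Z>zz[r,q]-.0;o[r[hi],q[hi]]=C[hi];zz[r[hi],q[hi]]=Z[hi]
    for g in np.arange(np.ceil(x0*20)/20,x1,.05):
        r=int((x1-g)/s);o[r,::4]=255;cv2.putText(o,f"{g:.2f}",(0,r),0,.35,(255,255,0),1)
    for g in np.arange(np.ceil(y0*20)/20,y1,.05):
        r=int((y1-g)/s);o[::4,r]=255;cv2.putText(o,f"{g:.2f}",(r,H-3),0,.35,(255,255,0),1)
    return o,zz
E
python3 - <<'E'
from ortho import *
it=[]
for n in("scene","side"):
    z=np.load(f"pics/{n}0.npz");it.append((z["i"],z["d"],cam(n)))
o,z=ortho(it,.3,.8,-.3,.32);cv2.imwrite("pics/ortho0.png",o[:,:,::-1])
E
```

```text
Traceback (most recent call last):
  File "ortho.py", line 16, in ortho
    r=int((x1-g)/s);o[r,::4]=255;cv2.putText(o,f"{g:.2f}",(0,r),0,.35,(255,255,0),1)
                    ~^^^^^^^
IndexError: index 500 is out of bounds for axis 0 with size 500
```

```bash
sed -i 's/r=int((x1-g)\/s);/r=min(H-1,int((x1-g)\/s));/; s/r=int((y1-g)\/s);/r=min(W-1,int((y1-g)\/s));/' ortho.py
python3 - <<'E'
from ortho import *
it=[]
for n in("scene","side"):
    z=np.load(f"pics/{n}0.npz");it.append((z["i"],z["d"],cam(n)))
o,z=ortho(it,.3,.8,-.3,.32);cv2.imwrite("pics/ortho0.png",o[:,:,::-1])
E
```

```text
(no output)
```

View pics/ortho0.png

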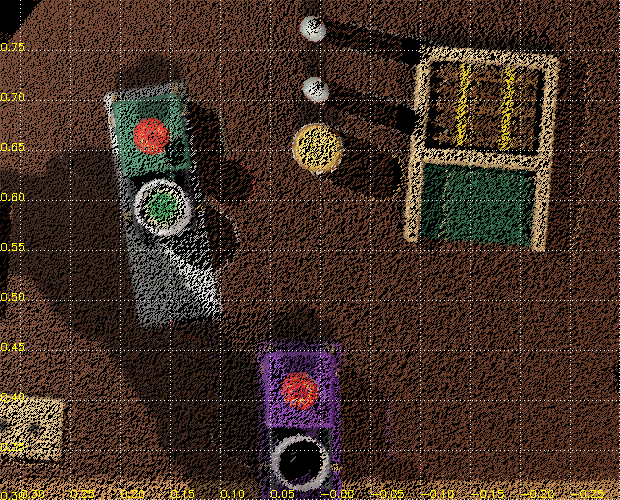

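The rectified map gives these positions (x, y in m):

| Thing | Position |
|---|---|
| Knob | (0.665, 0.169) |
| Magazine | (0.593, 0.157) |
| Mouth | about (0.521, 0.145) |
| Bay centre | about (0.596, -0.153) |
| Gum pot | (0.65, 0.00) |
| Back end of the purple dispenser | x 0.46 |

The knob and magazine are 73 mm apart, which matches the given 72 mm.

```bash
python3 -m pendant '[[-1,-0.7,-0.08,0,0,0,0],[-1,-0.7,-0.08,0,0,0,0],[-1,-0.7,-0.08,0,0,0,0],[-1,-0.7,-0.08,0,0,0,0],[-1,-0.7,-0.08,0,0,0,0],[-1,-0.7,-0.08,0,0,0,0],[-1,-0.7,-0.08,0,0,0,0]]' 40; python3 - <<'E'
from h import *
s=manip.read_state();print(s["qpos"],s["contact_force"]);print("to above knob",tool((.665,.168,.16)))
E
```

```text
t: 0.98
tcp_pos: [0.3661, 0.4223, 0.2185]
tcp_rot: [0.126, 0.992, 0.0, -0.0]
contact_force: [0.7, -0.2, -0.1]
finger_gap: 0.0
finger_force: 0.0
[-1.05848954  0.26652378  0.11013902  1.82051452 -0.03397316  1.05658107
  0.38352063] [ 0.67300347 -0.22113001 -0.1043351 ]
to above knob [-1.41125008 -0.68715977  0.23315125]
```

```bash
python3 -m pendant '[[-0.9,-0.45,0.1,0,0,0.105,0],[-0.9,-0.45,0.1,0,0,0.105,0],[-0.9,-0.45,0.1,0,0,0.105,0],[-0.9,-0.45,0.1,0,0,0.21,0],[-0.9,-0.45,0.1,0,0,0.21,0],[-0.9,-0.45,0.1,0,0,0.21,0],[-0.9,-0.45,0.1,0,0,0.21,0],[-0.9,-0.45,0.1,0,0,0.21,0],[-0.9,-0.45,0.1,0,0,0.21,0]]'; python3 - <<'E'
from m import *
i,d,c=cap("wrist","w1");s=manip.read_state();print(s["qpos"])
h=cv2.cvtColor(i,cv2.COLOR_RGB2HSV);m=cv2.inRange(h,(0,150,90),(6,255,255))|cv2.inRange(h,(172,150,90),(180,255,255))
n,l,st,cc=cv2.connectedComponentsWithStats(m)
for k in range(1,n):
    if st[k,4]>150: print(cc[k],st[k],onz(c,*cc[k],.105),pt(c,*cc[k],np.median(d[l==k])))
print("knob0 in tool",tool((.665,.168,.11)))
E
```

```text
t: 2.1
tcp_pos: [0.556, 0.2582, 0.1934]
tcp_rot: [0.705, 0.709, -0.0, -0.0]
contact_force: [0.3, 0.1, 0.9]
finger_gap: 0.0001
finger_force: 0.0
[-0.88873601  0.4057543   0.46889183  1.74069509 -0.20798605  1.04475816
 -0.34362081]
[441.125      288.90333333] [ 421  271   42   38 1200] [0.66222649 0.17157343 0.105     ] [0.66289327 0.17058064 0.10335659]
knob0 in tool [-0.36111283  0.43421012  0.33372886]
```

View pics/w1.png

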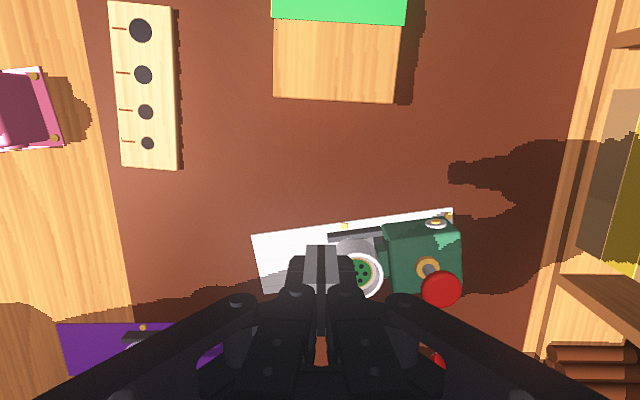

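The wrist view shows the knob at (441,289), which puts it at (0.663, 0.170). That agrees with the map.

```bash
python3 -m pendant '[[-0.355,0.428,0.1,0,0,0,0],[-0.355,0.428,0.1,0,0,0,0],[-0.355,0.428,0.3,0,0,0,0],[-0.355,0.428,0.3,0,0,0,0],[-0.355,0.428,0.3,0,0,0,0],[-0.355,0.428,0.3,0,0,0,0]]' && python3 -m pendant '[[0,0,0.04,0,0,0,0],[0,0,0.053,0,0,0,0],[0,0,0.065,0,0,0,0],[0,0,0.077,0,0,0,0],[0,0,0.089,0,0,0,0],[0,0,0.101,0,0,0,0],[0,0,0.113,0,0,0,0],[0,0,0.125,0,0,0,0],[0,0,0.137,0,0,0,0],[0,0,0.149,0,0,0,0],[0,0,0.155,0,0,0,0],[0,0,0.158,0,0,0,0]]'
```

```text
t: 2.9
tcp_pos: [0.6642, 0.1699, 0.1209]
tcp_rot: [0.706, 0.708, 0.002, 0.0]
contact_force: [-0.0, -0.6, 0.7]
finger_gap: -0.0002
finger_force: 0.0
t: 4.4
tcp_pos: [0.6635, 0.1681, 0.0791]
tcp_rot: [0.707, 0.707, -0.0, -0.0]
contact_force: [-0.1, -0.0, -1.2]
finger_gap: 0.0002
finger_force: 0.0
```

```bash
python3 -m pendant '[[0,0,0.005,0,0,0,0],[0,0,0.008,0,0,0,0],[0,0,0.008,0,0,0,0]]'; python3 - <<'E'
from h import *
i,d,c=cap("side","s1");j,_,_=cap("scene","c1");u,v=map(int,proj(c,(.62,.16,.06)));a=cv2.resize(i[v-60:v+60,u-60:u+60],(400,400));
c=cam("scene");u,v=map(int,proj(c,(.62,.16,.06)));b=cv2.resize(j[v-60:v+60,u-60:u+60],(400,400));cv2.imwrite("pics/p1.png",np.hstack([a,b])[:,:,::-1])
E
```

```text
t: 4.78
tcp_pos: [0.6635, 0.1681, 0.0771]
tcp_rot: [0.707, 0.707, -0.0, -0.0]
contact_force: [-0.1, 0.5, 0.7]
finger_gap: -0.0003
finger_force: 0.0
```

View pics/p1.png

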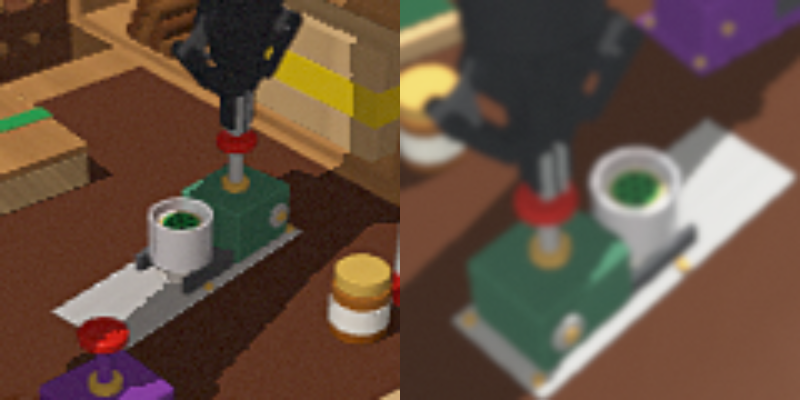

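Both views show the plunger still up, although the TCP reads z 0.077. I'll check where the tips really are.

```bash
python3 - <<'E'
from m import *
s=manip.read_state();print(s["t"],s["tcp_pos"],s["qpos"],s["contact_force"])
for n,f in(("scene","c1"),("side","s1")):
    for g in (f,n+"0"):
        z=np.load(f"pics/{g}.npz");i,d=z["i"],z["d"];c=cam(n)
        h=cv2.cvtColor(i,cv2.COLOR_RGB2HSV);m=cv2.inRange(h,(0,150,90),(6,255,255))|cv2.inRange(h,(172,150,90),(180,255,255))
        k=proj(c,(.663,.169,.1));w=np.zeros_like(m);cv2.circle(w,tuple(map(int,k)),18,255,-1);m&=w
        v,u=np.nonzero(m);print(g,"knob bbox",u.min(),u.max(),v.min(),v.max(),"proj top",proj(c,(.663,.169,.105)),"tcp",proj(c,s["tcp_pos"]))
        for a,b in list(zip(u,v))[::40]: print(np.round(pt(c,float(a),float(b),d[b,a]),3),end=" ")
        print()
E
```

```text
4.875 [0.66355383 0.16813738 0.0772393 ] [-0.63140491  0.65008008  0.43066631  1.65176583 -0.32543614  0.91140561
 -0.07745871] [ 0.43618758 -0.36779554  0.67373809]
c1 knob bbox 271 290 277 288 proj top (np.float64(281.23092129763097), np.float64(279.8572099268695)) tcp (np.float64(281.5124213524913), np.float64(289.6483538844569))
[0.671 0.152 0.104] [0.651 0.18  0.103] [0.679 0.169 0.105] [0.675 0.177 0.103] 
scene0 knob bbox 270 291 273 288 proj top (np.float64(281.23092129763097), np.float64(279.8572099268695)) tcp (np.float64(281.5124213524913), np.float64(289.6483538844569))
[0.61  0.065 0.002] [0.664 0.156 0.105] [0.664 0.163 0.106] [0.668 0.169 0.108] [0.674 0.169 0.107] [0.678 0.173 0.108] [0.674 0.181 0.106] 
s1 knob bbox 309 341 137 146 proj top (np.float64(324.43618702713684), np.float64(138.1547047175844)) tcp (np.float64(324.5277932627916), np.float64(146.7631063811761))
[0.659 0.183 0.104] [0.646 0.165 0.103] 
side0 knob bbox 318 334 136 144 proj top (np.float64(324.43618702713684), np.float64(138.1547047175844)) tcp (np.float64(324.5277932627916), np.float64(146.7631063811761))
[0.797 0.329 0.   ] [0.672 0.155 0.105] [0.65  0.16  0.098]
```

```bash
python3 - <<'E'
from m import *
m=manip.camera_model("wrist");c=(np.array(m["intrinsics"]),m["k1"],np.array(m["hand_eye"])[:3,:3],np.array(m["hand_eye"])[:3,3])
z=np.load("pics/w1.npz");d=z["d"]
for v in(240,244,248,252,260,270,285,300,320):
    print(v,[ (u,np.round(pt(c,float(u),float(v),d[v,u])*1000).astype(int).tolist()) for u in(308,314,326,334)])
print("TCP px",proj(c,(0,0,0)),proj(c,(0,0,-.026)))
# finger tip in static cams: grey/dark pixel world points near knob
for n,f in(("scene","c1"),("side","s1")):
    z=np.load(f"pics/{f}.npz");i,d=z["i"],z["d"];cc=cam(n);u0,v0=proj(cc,(.6635,.168,.105));u0=int(u0)
    for v in range(int(v0)-14,int(v0)+14,2):
        P=pt(cc,float(u0),float(v),d[v,u0]);print(n,v,i[v,u0],np.round(P,3))
E
```

```text
240 [(308, [-85, -15, 191]), (314, [-85, -8, 191]), (326, [-85, 6, 192]), (334, [-78, 15, 175])]
244 [(308, [-90, -15, 190]), (314, [-90, -8, 191]), (326, [-90, 6, 191]), (334, [-91, 15, 193])]
248 [(308, [11, -6, -41]), (314, [10, -3, -39]), (326, [11, 2, -41]), (334, [11, 6, -40])]
252 [(308, [11, -6, -44]), (314, [10, -3, -43]), (326, [10, 2, -44]), (334, [10, 6, -43])]
260 [(308, [11, -5, -52]), (314, [10, -3, -51]), (326, [10, 2, -51]), (334, [11, 5, -52])]
270 [(308, [10, -5, -58]), (314, [10, -3, -60]), (326, [10, 2, -59]), (334, [10, 5, -59])]
285 [(308, [12, -4, -73]), (314, [10, -2, -70]), (326, [10, 2, -69]), (334, [12, 4, -73])]
300 [(308, [12, -4, -81]), (314, [9, -2, -78]), (326, [7, 2, -74]), (334, [11, 4, -81])]
320 [(308, [12, -4, -91]), (314, [2, -2, -78]), (326, [2, 2, -78]), (334, [14, 4, -95])]
TCP px (np.float64(321.0695627982842), np.float64(235.17707267872825)) (np.float64(321.0636751034159), np.float64(255.83028515994005))
scene 265 [45 47 48] [0.67  0.181 0.158]
scene 267 [62 64 65] [0.672 0.183 0.156]
scene 269 [105 108 106] [0.669 0.177 0.144]
scene 271 [1
[... 355 characters left out ...]
 43  39] [0.674 0.18  0.103]
scene 289 [153  78  76] [0.675 0.182 0.1  ]
scene 291 [138 130 128] [0.669 0.171 0.08 ]
side 124 [25 25 29] [0.651 0.159 0.157]
side 126 [30 25 30] [-0.003 -0.558  0.637]
side 128 [46 47 47] [0.655 0.164 0.142]
side 130 [44 40 43] [0.654 0.162 0.136]
side 132 [45 42 48] [0.654 0.161 0.131]
side 134 [53 53 48] [0.653 0.161 0.125]
side 136 [47 51 49] [0.656 0.164 0.116]
side 138 [103  98  96] [0.656 0.163 0.111]
side 140 [113  23  21] [0.654 0.161 0.105]
side 142 [142  32  23] [0.65  0.156 0.103]
side 144 [100  96  93] [0.659 0.166 0.089]
side 146 [120 118 113] [0.659 0.165 0.083]
side 148 [120 115 110] [0.659 0.165 0.076]
side 150 [119 114 112] [0.659 0.165 0.069]
```

The real fingertips end about 30 mm short of the reported TCP. Both static cameras show them at z of about 0.106, just on top of the knob. I'll calibrate by contact and press on in small steps.

```bash
python3 -m pendant '[[0,0,0.01,0,0,0,0],[0,0,0.02,0,0,0,0],[0,0,0.02,0,0,0,0]]'; python3 -m pendant '[[0,0,0.01,0,0,0,0],[0,0,0.02,0,0,0,0],[0,0,0.02,0,0,0,0]]'
```

```text
t: 5.25
tcp_pos: [0.6635, 0.1682, 0.0722]
tcp_rot: [0.707, 0.707, -0.0, -0.0]
contact_force: [-0.5, -0.0, 2.6]
finger_gap: 0.0002
finger_force: 1.2
t: 5.62
tcp_pos: [0.6636, 0.1682, 0.0675]
tcp_rot: [0.707, 0.707, 0.0, -0.0]
contact_force: [-1.9, 0.3, 3.5]
finger_gap: -0.0001
finger_force: 2.3
```

```bash
python3 -m pendant '[[0,0,0.01,0,0,0,0],[0,0,0.02,0,0,0,0],[0,0,0.03,0,0,0,0],[0,0,0.04,0,0,0,0],[0,0,0.05,0,0,0,0],[0,0,0.06,0,0,0,0],[0,0,0.07,0,0,0,0],[0,0,0.076,0,0,0,0],[0,0,0.08,0,0,0,0],[0,0,0.08,0,0,0,0]]'; python3 -m pendant '[[0,0,0.006,0,0,0,0],[0,0,0.012,0,0,0,0],[0,0,0.012,0,0,0,0]]'
```

```text
t: 6.88
tcp_pos: [0.6636, 0.1682, 0.048]
tcp_rot: [0.707, 0.707, 0.0, -0.0]
contact_force: [-3.1, -0.4, 8.6]
finger_gap: 0.0002
finger_force: 4.0
t: 7.25
tcp_pos: [0.6637, 0.1682, 0.0464]
tcp_rot: [0.707, 0.707, 0.0, -0.0]
contact_force: [-7.4, -0.0, 17.4]
finger_gap: -0.0001
finger_force: 9.1
```

Force rises sharply at the bottom, to 17 N. The knob top is then at 0.079 with the TCP at 0.047, so the real tip is 32 mm short of the TCP. Now I'll let the plunger up.

```bash
python3 -m pendant '[[0,0,-0.02,0,0,0,0],[0,0,-0.04,0,0,0,0],[0,0,-0.06,0,0,0,0],[0,0,-0.08,0,0,0,0],[0,0,-0.1,0,0,0,0],[0,0,-0.12,0,0,0,0],[0,0,-0.2,0,0,0,0],[0,0,-0.35,0,0,0,0],[0,0,-0.35,0,0,0,0],[0,0,-0.35,0,0,0,0]]'; python3 - <<'E'
from ortho import *
from m import *
it=[cap(n,n+"2") for n in("scene","side")]
o,z=ortho(it,.4,.75,-.25,.25);cv2.imwrite("pics/ortho2.png",o[:,:,::-1])
for n,(i,d,c) in zip(("scene","side"),it):
    k=proj(c,(.521,.145,.015));b=blob(i,(45,90,40),(90,255,255),tuple(map(int,k)),22)
    if b: print(n,k,b[1],b[2],onz(c,*b[1],.015))
E
```

```text
t: 8.5
tcp_pos: [0.6634, 0.1682, 0.1321]
tcp_rot: [0.707, 0.707, 0.0, -0.0]
contact_force: [0.5, 0.1, -0.3]
finger_gap: 0.0001
finger_force: 0.0
scene (np.float64(329.6184103222511), np.float64(271.58931398012743)) [329.77906977 271.61627907] [324 268  13   9  86] [0.52076948 0.1452879  0.015     ]
side (np.float64(290.9327869703159), np.float64(186.13660775485226)) [290.41071429 186.125     ] [285 183  12   7  56] [0.51992659 0.14596087 0.015     ]
```

View pics/ortho2.png

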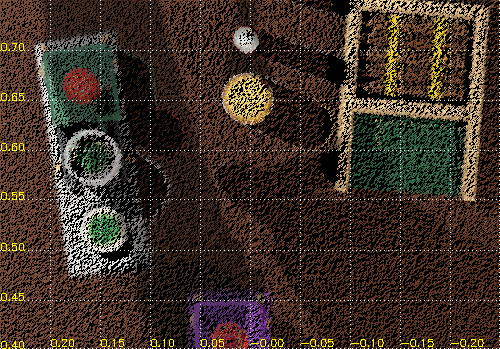

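One disc lies on the apron at (0.520, 0.1455), with pixel centres (330,272) in the scene view and (290,186) in the side view. The plunger is back up. Before choosing the push geometry I'll check how wide the fingers are near the tube, at the part-open setting.

```bash
python3 -m pendant '[[0.3,-0.2,-0.12,0,0,0,0.36],[0.3,-0.6,-0.12,0,0,0,0.36],[0.3,-0.6,-0.12,0,0,0,0.36],[0.3,-0.6,-0.12,0,0,0,0.36],[0.3,-0.6,-0.12,0,0,0,0.36],[0.3,-0.6,-0.12,0,0,0,0.36]]'; python3 - <<'E'
from m import *
i,d,cw=cap("wrist","w3")
m=manip.camera_model("wrist");H=np.array(m["hand_eye"]);c=(np.array(m["intrinsics"]),m["k1"],H[:3,:3],H[:3,3])
P=np.array([pt(c,float(u),float(v),d[v,u]) for v in range(0,400,2) for u in range(0,640,2) if d[v,u]>0 and d[v,u]<.2])*1000
print(np.round(P[:,2].max()))
for a in range(-150,-30,8):
    Q=P[(P[:,2]>=a)&(P[:,2]<a+8)]
    if len(Q): print(a,len(Q),"y",np.round(Q[:,1].min()),np.round(Q[:,1].max()),"inner",np.round(np.abs(Q[:,1]).min()),"x",np.round(Q[:,0].min()),np.round(Q[:,0].max()))
E
```

```text
t: 9.35
tcp_pos: [0.5148, 0.2425, 0.1615]
tcp_rot: [0.708, 0.706, 0.0, 0.0]
contact_force: [-0.0, -0.8, -0.8]
finger_gap: 0.0309
finger_force: 0.0
-32.0
-126 552 y -54.0 50.0 inner 9.0 x 12.0 20.0
-118 2463 y -62.0 61.0 inner 0.0 x 4.0 18.0
-110 2134 y -59.0 59.0 inner 0.0 x -4.0 17.0
-102 1223 y -57.0 55.0 inner 13.0 x -12.0 17.0
-94 1992 y -52.0 52.0 inner 15.0 x -13.0 13.0
-86 818 y -49.0 48.0 inner 15.0 x -13.0 14.0
-78 342 y -44.0 45.0 inner 15.0 x -11.0 14.0
-70 296 y -29.0 29.0 inner 15.0 x -12.0 11.0
-62 222 y -29.0 28.0 inner 15.0 x -11.0 11.0
-54 197 y -29.0 29.0 inner 15.0 x -12.0 11.0
-46 149 y -29.0 28.0 inner 15.0 x -11.0 11.0
-38 36 y -22.0 22.0 inner 15.0 x -10.0 11.0
```

View pics/w3.png

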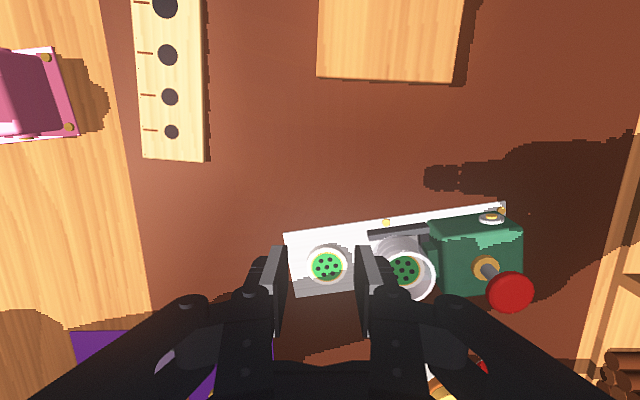

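The view shows the disc at (326,266) between the part-open fingers (gap 31 mm). The tips end about 34 mm short of the TCP, and the fingers are ±47 mm wide at tube height. I'll go down onto free bench beside the apron and touch off for height.

```bash
python3 -m pendant '[[-0.122,-0.027,0.2,0,0,0,0.36],[-0.122,-0.027,0.4,0,0,0,0.36],[-0.122,-0.027,0.6,0,0,0,0.36],[-0.122,-0.027,0.7,0,0,0,0.36],[-0.122,-0.027,0.73,0,0,0,0.36],[-0.122,-0.027,0.735,0,0,0,0.36],[-0.122,-0.027,0.735,0,0,0,0.36]]';python3 -m pendant '[[0,0,0.008,0,0,0,0.36],[0,0,0.016,0,0,0,0.36],[0,0,0.016,0,0,0,0.36]]'; python3 -m pendant '[[0,0,0.006,0,0,0,0.36],[0,0,0.012,0,0,0,0.36],[0,0,0.012,0,0,0,0.36]]'
```

```text
t: 10.28
tcp_pos: [0.5079, 0.213, -0.021]
tcp_rot: [0.707, 0.707, 0.001, 0.0]
contact_force: [0.4, 0.4, 0.5]
finger_gap: 0.0307
finger_force: 0.0
t: 10.65
tcp_pos: [0.5067, 0.2128, -0.026]
tcp_rot: [0.707, 0.707, 0.0, -0.0]
contact_force: [0.6, 0.2, 0.5]
finger_gap: 0.0307
finger_force: 0.0
t: 11.02
tcp_pos: [0.5067, 0.2127, -0.0292]
tcp_rot: [0.707, 0.707, -0.0, -0.0]
contact_force: [-1.4, -0.1, 0.3]
finger_gap: 0.0308
finger_force: 0.0
```

```bash
python3 -m pendant '[[0,0,0.006,0,0,0,0.36],[0,0,0.01,0,0,0,0.36],[0,0,0.01,0,0,0,0.36]]';python3 -m pendant '[[0,0,0.006,0,0,0,0.36],[0,0,0.01,0,0,0,0.36],[0,0,0.01,0,0,0,0.36]]'
```

```text
t: 11.4
tcp_pos: [0.5067, 0.2127, -0.0317]
tcp_rot: [0.707, 0.707, -0.0, -0.0]
contact_force: [-0.3, 0.1, -0.0]
finger_gap: 0.0308
finger_force: 0.0
t: 11.78
tcp_pos: [0.5069, 0.2128, -0.033]
tcp_rot: [0.707, 0.707, 0.0, -0.0]
contact_force: [-3.4, -1.0, 13.2]
finger_gap: 0.031
finger_force: 6.4
```

Contact comes at TCP z of about -0.033. I'll lift to a tip height of 8 mm and start the sideways push.

```bash
python3 -m pendant '[[0,0,-0.037,0,0,0,0.36],[-0.04,0,-0.037,0,0,0,0.36],[-0.07,0,-0.037,0,0,0,0.36],[-0.1,0,-0.037,0,0,0,0.36],[-0.12,0,-0.037,0,0,0,0.36],[-0.14,0,-0.037,0,0,0,0.36],[-0.165,0,-0.037,0,0,0,0.36],[-0.19,0,-0.037,0,0,0,0.36],[-0.215,0,-0.037,0,0,0,0.36],[-0.24,0,-0.037,0,0,0,0.36],[-0.265,0,-0.037,0,0,0,0.36],[-0.28,0,-0.037,0,0,0,0.36]]'; cat > look.py <<'E'
from m import *
import sys
st=manip.read_state();x,y=st["tcp_pos"][0],st["tcp_pos"][1]
near=(float(sys.argv[2]),float(sys.argv[3]))
for n in("scene","side"):
    i,d,c=cap(n,n+sys.argv[1]);k=proj(c,(*near,.012));b=blob(i,(45,90,40),(90,255,255),tuple(map(int,k)),20)
    if b: print(n,b[2],onz(c,*b[1],.012),"h",[round(float(pt(c,*b[1],d[int(round(b[1][1])),int(round(b[1][0]))])[2]),4)])
print(st["tcp_pos"],st["contact_force"])
E
python3 look.py 4 .51 .115
```

```text
t: 13.28
tcp_pos: [0.5068, 0.1422, -0.0248]
tcp_rot: [0.707, 0.707, -0.0, 0.0]
contact_force: [0.1, -0.2, 0.5]
finger_gap: 0.0306
finger_force: 0.1
scene [315 262   5   4  10] [0.52633845 0.10578376 0.012     ] h [0.0187]
side [293 189  11   7  50] [0.52125312 0.11303383 0.012     ] h [0.0164]
[ 0.50677941  0.14219127 -0.0247793 ] [ 0.12264651 -0.18937736  0.46602659]
```

```bash
python3 - <<'E'
from m import *
i,d,c=cap("wrist","w5");k=proj(c,(.515,.113,.014));print(k)
b=blob(i,(40,80,30),(90,255,255),tuple(map(int,k)),60);print(b[1],b[2],onz(c,*b[1],.014))
h=cv2.cvtColor(i,cv2.COLOR_RGB2HSV);a=i[140:300,220:420];cv2.imwrite("pics/w5c.png",cv2.resize(a,None,fx=3,fy=3)[:,:,::-1])
E
```

```text
(np.float64(338.4833815955054), np.float64(324.32586705056843))
[341.17594874 334.00147856] [ 314  304   57   58 2029] [0.51636008 0.10763295 0.014     ]
```

View pics/w5c.png

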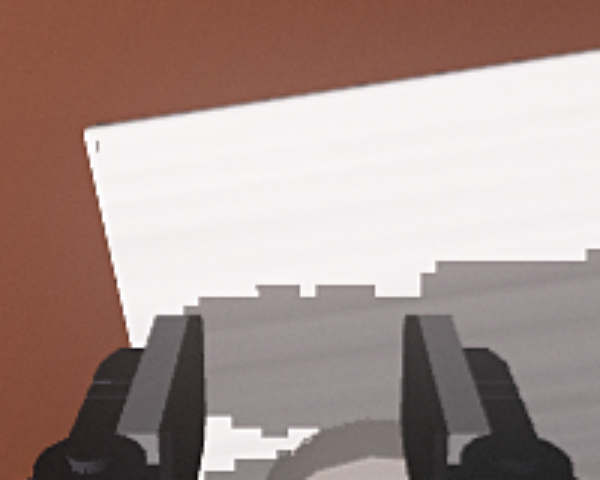

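The crop shows the disc's rear rim between the fingers, against the right finger. Its centre is at about (0.516, 0.109), so it is starting to settle between the fingers. Pushing on over the plate's edge.

```bash
python3 -m pendant '[[-0.025,0,0,0,0,0,0.36],[-0.05,0,0,0,0,0,0.36],[-0.075,0,0,0,0,0,0.36],[-0.1,0,0,0,0,0,0.36],[-0.125,0,0,0,0,0,0.36],[-0.15,0,0,0,0,0,0.36],[-0.175,0,0,0,0,0,0.36],[-0.2,0,0,0,0,0,0.36],[-0.225,0,0,0,0,0,0.36],[-0.25,0,0,0,0,0,0.36],[-0.275,0,0,0,0,0,0.36],[-0.28,0,0,0,0,0,0.36]]'; cat > lw.py <<'E'
from m import *
import sys
st=manip.read_state();i,d,c=cap("wrist","w"+sys.argv[1]);T=np.array(st["tcp_pos"]);z=float(sys.argv[2])
a=R.from_quat(st["tcp_rot"]).as_matrix()@np.array([-.03,0,0]);k=proj(c,(T[0]+a[0],T[1]+a[1],z))
b=blob(i,(40,80,30),(75,255,255),tuple(map(int,k)),60)
P=onz(c,*b[1],z);v,u=np.nonzero(b[0]);print("tcp",T,"disc",b[2],P,"depth h",pt(c,*b[1],np.median(d[b[0]>0])),"in tool mm",tool(P,st)*250)
E
python3 lw.py 6 .012
```

```text
t: 14.92
tcp_pos: [0.5067, 0.0721, -0.0248]
tcp_rot: [0.708, 0.707, -0.0, 0.0]
contact_force: [0.9, -0.1, 0.7]
finger_gap: 0.0309
finger_force: 0.1
tcp [ 0.50669571  0.07209636 -0.02477954] disc [ 287  287   68   59 2555] [0.50645642 0.04609144 0.012     ] depth h [0.50645607 0.04594108 0.0117891 ] in tool mm [-26.00961995  -0.20662484 -36.77641015]
```

The disc is seated between the fingers, flat on the bench (top at 12 mm) at (0.506, 0.046). Now the long push, with the tips lower.

```bash
python3 -m pendant '[[-0.02,0,0.014,0,0,0,0.36],[-0.05,0,0.014,0,0,0,0.36],[-0.09,0,0.014,0,0,0,0.36],[-0.13,0,0.014,0,0,0,0.36],[-0.17,0,0.014,0,0,0,0.36],[-0.21,0,0.014,0,0,0,0.36],[-0.25,0,0.014,0,0,0,0.36],[-0.29,0,0.014,0,0,0,0.36],[-0.33,0,0.014,0,0,0,0.36],[-0.37,0,0.014,0,0,0,0.36],[-0.4,0,0.014,0,0,0,0.36],[-0.4,0,0.014,0,0,0,0.36]]' && python3 -m pendant '[[-0.02,0,0,0,0,0,0.36],[-0.06,0,0,0,0,0,0.36],[-0.1,0,0,0,0,0,0.36],[-0.14,0,0,0,0,0,0.36],[-0.18,0,0,0,0,0,0.36],[-0.22,0,0,0,0,0,0.36],[-0.26,0,0,0,0,0,0.36],[-0.3,0,0,0,0,0,0.36],[-0.34,0,0,0,0,0,0.36],[-0.37,0,0,0,0,0,0.36],[-0.395,0,0,0,0,0,0.36],[-0.4,0,0,0,0,0,0.36]]'; python3 lw.py 7 .012; python3 -c "print(__import__('h').manip.read_state()['qpos'])"
```

```text
t: 16.48
tcp_pos: [0.5066, -0.028, -0.0283]
tcp_rot: [0.708, 0.707, -0.0, 0.0]
contact_force: [0.2, -0.8, 0.3]
finger_gap: 0.0306
finger_force: 0.0
t: 17.98
tcp_pos: [0.5066, -0.1277, -0.0283]
tcp_rot: [0.707, 0.707, -0.0, 0.0]
contact_force: [-0.1, 0.5, 0.1]
finger_gap: 0.031
finger_force: 0.1
tcp [ 0.50658445 -0.12774184 -0.02831887] disc [ 288  292   67   59 2601] [ 0.50640867 -0.15385361  0.012     ] depth h [ 0.50640842 -0.15403037  0.01175869] in tool mm [-26.11470513  -0.14729874 -40.31708111]
[-0.1045782   0.58653845  0.29356892  2.08733662 -0.3332554   0.51148255
  0.4343932 ]
```

The disc has stayed seated and lies at (0.506, -0.154), in front of the bay. Now I'll back off, lift, turn and come down behind it.

```bash
python3 -m pendant '[[0.1,0,0,0,0,0,0.36],[0.1,0,0,0,0,0,0.36],[0.1,0,-0.25,0,0,0,0.36],[0.1,0,-0.25,0,0,0,0.36],[0,-0.2,-0.25,0,0,-0.08,0.36],[-0.09,-0.2,-0.25,0,0,-0.237,0.36],[-0.09,-0.2,-0.25,0,0,-0.237,0.36],[-0.09,-0.2,-0.25,0,0,-0.237,0.36],[-0.09,-0.2,-0.25,0,0,-0.237,0.36],[-0.09,-0.2,-0.25,0,0,-0.237,0.36],[-0.09,-0.2,-0.25,0,0,-0.237,0.36],[-0.09,-0.2,-0.25,0,0,-0.237,0.36]]'; python3 -m pendant '[[0,0,0,0,0,0,0.36],[0,0,0,0,0,0,0.36]]'; python3 lw.py 8 .012; python3 - <<'E'
from m import *
z=np.load("pics/w8.npz");i=z["i"];c=cam("wrist")
k=proj(c,(.6,-.155,0));b=blob(i,(60,80,20),(95,255,255),tuple(map(int,k)),130)
cnt=max(cv2.findContours(b[0],0,2)[0],key=cv2.contourArea);q=cv2.boxPoints(cv2.minAreaRect(cnt))
print(b[2]);[print(onz(c,*map(float,p),0)) for p in q]
E
```

```text
t: 19.52
tcp_pos: [0.456, -0.1501, 0.0337]
tcp_rot: [0.038, 0.999, 0.0, -0.0]
contact_force: [-0.4, 0.1, -0.1]
finger_gap: 0.0307
finger_force: 0.0
t: 19.77
tcp_pos: [0.4563, -0.15, 0.0339]
tcp_rot: [0.043, 0.999, 0.0, -0.0]
contact_force: [0.9, 0.9, -0.2]
finger_gap: 0.0307
finger_force: 0.0
tcp [ 0.45629954 -0.14999992  0.03393298] disc [ 297  272   48   42 1317] [ 0.50549212 -0.15465277  0.012     ] depth h [ 0.50561328 -0.1546629   0.01180459] in tool mm [-49.42001837  -0.41668304  21.91123666]
[ 272  347   98   19 1381]
[ 0.55607416 -0.19481953  0.        ]
[ 0.56076604 -0.12309097  0.        ]
[ 0.5767501  -0.12358249  0.        ]
[ 0.57199292 -0.19656867  0.        ]
```

View pics/w8.png

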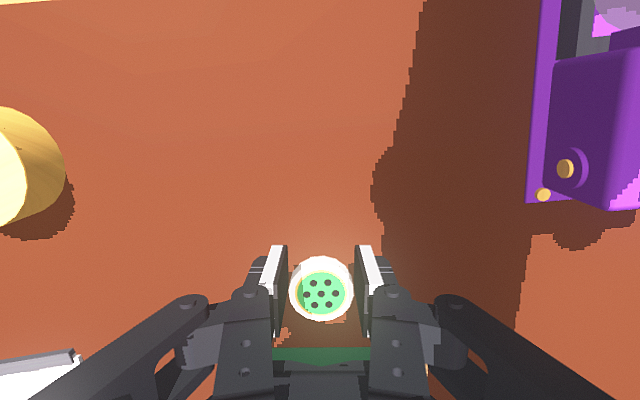

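The picture shows the disc flat at (321,292), centred between the fingertips. The green felt starts below it at row 347, with its front edge at x of about 0.559. Now down and push in.

```bash
python3 -m pendant '[[0,0,0.12,0,0,0,0.36],[0,0,0.22,0,0,0,0.36],[0,0,0.25,0,0,0,0.36],[0,0,0.25,0,0,0,0.36],[-0.04,0,0.25,0,0,0,0.36],[-0.07,0,0.25,0,0,0,0.36],[-0.1,0,0.25,0,0,0,0.36],[-0.13,0,0.25,0,0,0,0.36],[-0.16,0,0.25,0,0,0,0.36],[-0.19,0,0.25,0,0,0,0.36],[-0.22,0,0.25,0,0,0,0.36],[-0.24,0,0.25,0,0,0,0.36]]' && python3 -m pendant '[[-0.02,0,0,0,0,0,0.36],[-0.04,0,0,0,0,0,0.36],[-0.065,0,0,0,0,0,0.36],[-0.09,0,0,0,0,0,0.36],[-0.115,0,0,0,0,0,0.36],[-0.14,0,0,0,0,0,0.36],[-0.165,0,0,0,0,0,0.36],[-0.19,0,0,0,0,0,0.36],[-0.21,0,0,0,0,0,0.36],[-0.225,0,0,0,0,0,0.36],[-0.235,0,0,0,0,0,0.36],[-0.235,0,0,0,0,0,0.36]]'; python3 lw.py 9 .012
```

```text
t: 21.32
tcp_pos: [0.517, -0.1547, -0.0283]
tcp_rot: [0.041, 0.999, 0.0, 0.0]
contact_force: [-0.6, -0.3, 1.0]
finger_gap: 0.031
finger_force: 0.3
t: 22.82
tcp_pos: [0.5751, -0.1595, -0.0283]
tcp_rot: [0.041, 0.999, 0.0, 0.0]
contact_force: [-0.4, -0.6, 0.7]
finger_gap: 0.0306
finger_force: 0.0
tcp [ 0.57510287 -0.15947463 -0.02832008] disc [ 287  293   68   58 2636] [ 0.60069176 -0.16193297  0.012     ] depth h [ 0.60082443 -0.16194342  0.01181898] in tool mm [-25.70948083  -0.3506997  -40.31678507]
```

Disc at (0.601, -0.162), with its top at 12 mm. I'll back straight out, lift clear and check.

```bash
python3 -m pendant '[[0.06,0,0,0,0,0,0.36],[0.2,0,0,0,0,0,0.36],[0.3,0,0,0,0,0,0.36],[0.3,0,-0.2,0,0,0,0.36],[0.3,0,-0.5,0,0,0,0.36],[0.3,0,-0.7,0,0,0,0.36],[0.3,0,-0.7,0,0,0,0.36],[0.3,0,-0.7,0,0,0,0.36]]'; python3 - <<'E'
from ortho import *
it=[cap(n,n+"9") for n in("scene","side","wrist")]
o,z=ortho(it[:2],.4,.78,-.26,.25);i=it[1][0][100:300,220:480]
cv2.imwrite("pics/f.png",np.vstack([o[:,:,::-1][:, :510],cv2.resize(i,(285,219))[:,:,::-1] if 0 else np.pad(cv2.resize(i,(285,219))[:,:,::-1],((0,0),(0,225),(0,0)))]))
E
```

```text
t: 23.88
tcp_pos: [0.4989, -0.1533, 0.1464]
tcp_rot: [0.041, 0.999, 0.0, -0.0]
contact_force: [-0.0, 0.0, -1.0]
finger_gap: 0.0307
finger_force: 0.0
```

View pics/f.png

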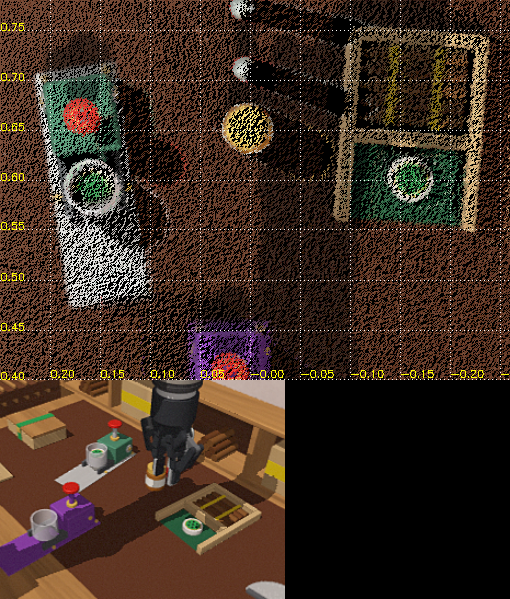

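The disc lies flat in the middle of the bay at (0.60, -0.16). The apron is empty, the plunger is up and nothing else has moved.

```bash
python3 -c "from bench import manip;print(manip.sign_off())"
```

```text
the job is handed in; nothing more can be done
None
```

I pressed the plunger once, pushed the single disc that came out flat into the middle of the tray's front bay, and handed the job in at about 24 s with the arm clear and the other things undisturbed.

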